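# Find the balance point of a carved crossbar

## Robot

A 7-joint arm with a two-finger parallel gripper is mounted at the origin on the work surface. World frame = base frame: x ahead of the robot, y to its left, z up, the work surface at z = 0. Lengths are in m, angles in degrees, forces in N, time in s.
With the tool pointing down it reaches from about 0.425 to 0.95 m from the base axis. Payload 16.7 kg.
Tool frame: the origin (TCP) lies at the centre of the arm's flange, where the gripper is bolted on; the fingertips stand 199 mm ahead of it and the grasp point (between the pads) lies 180 mm ahead of it; z points along the fingers, y is the line along which they close (so a half turn about z gives the same grasp; the last joint's range is limited). The gripper opens to 94 mm and grips with 3 to 60 N. Pads are 16 mm wide; open, the fingers measure 119 mm over their backs; the gripper's body (75 mm by 177 mm) begins 78 mm behind the grasp point.
Start: joints at [66.263, 24.414, 4.234, 92.017, -1.954, 63.644, -3.845], TCP at [0.177, -0.651, 0.405] pointing down, gripper open.
Joint ranges: [-163.25, 163.25], [-28.42, 122.38], [-70.27, 78.77], [12.13, 141.07], [-58.53, 238.53], [9.26, 117.41], [-156.51, 156.51]. Speed limits (degrees/s): [108.29, 108.29, 136.94, 136.94, 172.46, 172.46, 172.46].

## Interface

Orientations are given as [roll, pitch, yaw] about the fixed x, y, z axes, in that order (R = Rz(yaw) Ry(pitch) Rx(roll)).
In Python, from rig import arm gives the robot as it stands.
- The arm moves only by the shell command python3 -m inch 'ROWS' [FORCE]. ROWS is JSON, a list of rows, each an object of numbers: "x", "y", "z": the shift along the world's x, y, z normalised to -1 to 1, where 1 is 0.05 m; "rx", "ry", "rz": the turn, a rotation vector about the world's x, y, z normalised to -1 to 1, where 1 is pi rad; "gripper": the opening, from -1 (shut) to 1 (fully open), so that 0 is half open. In form: [{"x": .., "y": .., "z": .., "rx": .., "ry": .., "rz": .., "gripper": ..}, ...]. A call has 1 to 10 rows; each row shifts and turns the commanded pose from where the row before left it; what a row does not reach is not made up. A row lasts 1/8 s, in which the tool goes at most 62.5 mm and 10.7 degrees, less where a joint would pass 70% of its speed; a pose out of reach is approached as far as the arm can. A call with a number of a shift or a turn outside -1 to 1 is refused whole. A call with a gripper value outside its range is refused whole. The fingers move at their own pace and stop on an object; FORCE is the grip in N (left out, the last holds). Time passes only in rows, so rows that do not move let the fingers close. It gives the time, the measured TCP pose, the force, the opening and the grip force at its end, in the units of the state.
- arm.read_state(): the state, without advancing time (a new reading comes with each control period).
- arm.read_camera(name): name is "side" or "top" or "wrist"; returns a dict with "color" (384x512x3 uint8, red, green, blue), "fx", "fy", "cx", "cy" (pixels), "xyz" and "rotation" of the camera in the world; the wrist camera has in their place "hand_eye" (4x4, takes a point from camera to tool coordinates, whose origin is the TCP and whose axes are the flange's). Camera axes: x right, y down, z forward; pixel columns grow to the right and rows downward; lengths in m; the calibration is good to about 2 mm. A picture is of the moment at which its call begins: read the wrist's pose just before it. There is no depth.
- arm.finish_job(): hands the job in; it is judged then, once.
The state is a dict: "time": time; "joints": joint angles; "joint_vel": joint speeds; "joint_efforts": joint torques, N m; "tool_pos": TCP position; "tcp_rot": TCP orientation; "contact_force": force on the tool from outside, world axes, zero at the start; "ft_torque": the same for the moment, N m; "opening": finger opening in m; "grip_force": force on a finger pad.
Only numpy, scipy, OpenCV 4.12 (cv2) and the standard library are available. Lean on these libraries where they do the work, as an engineer would, in place of code of your own. Each camera call takes 0.05 s, during which the arm holds its last target. There are 200 camera calls.

## Task

The carved wooden crossbar of a hanging mobile has a counterweight sealed inside it, so its balance point cannot be seen: feel where it is, and lay the bar carved side up across the narrow top of the wooden rest so that it balances there by itself, level and still, ready for its hanging hole to be marked. Set it down gently, neither dropping it nor pressing it onto the rest, let go of it, and leave the other things on the bench where they are.

Things in the scene. Friction and masses are not known exactly. Their poses are not given: they have to be found in the camera images.
- crossbar: Loose bar of pale wood, 280 mm long (x), 44 wide (y), 30 thick (z), leaves carved on top, flat underside, a small brass eye 20 mm out of each end. Origin: middle of the underside, z up. 0.35 to 0.45 kg. A fixed weight hidden inside puts its balance point up to 75 mm from mid-length, towards either end, centred in the width; nothing shows where. Starts flat on the bench.
- rest: Wooden rest fixed to the bench. Origin: underside, below the middle of its top; z up. Base 110 (x) by 90 mm (y), 18 high. Its upright ends in a flat top 80 mm above the bench, only 18 mm wide along x, 36 mm long along y; steps beside it (54 mm wide overall) reach 42 mm. The bar goes across: its length along the rest's x, either way round, its balance point over the 18 mm wide top.
- gouge: Bystander: a handled hand tool 190 mm long lying flat on the bench along its x axis, to be left alone. Origin near its middle.
- mallet: Bystander: wooden mallet lying on the bench, head 80 mm long and 52 mm across, handle 200 mm long towards its x, to be left alone. Origin: on the bench under the head.
- sanding_block: Bystander: cork block 90 x 55 x 30 mm, to be left alone. Origin: middle of its underside.
- wax_jar: Bystander: low jar 54 mm across, 45 mm high, to be left alone. Origin: middle of its underside.
- roundel: Bystander: turned wooden disc 100 mm across, 24 mm high, to be left alone. Origin: middle of its underside.
- offcut: Bystander: wooden offcut 50 x 130 x 26 mm, to be left alone. Origin: middle of its underside.
- offcut2: Bystander: wooden offcut 120 x 40 x 20 mm, to be left alone. Origin: middle of its underside.
There are look-alikes about, which are no part of the job. What is shaped like the rest but blue is not meant.

How it is judged:
By the outcome, as a careful person would: the job done as asked, in the order asked, and still so for the second after the job is handed in, with the robot touching nothing.
It also fails if it takes over 61 s, if anything falls off the work surface, if the arm or the gripper's body presses on something with over 40 N, if the wrist force passes 120 N, or if a joint passes its speed limit or range.

## Working session

There is one attempt and no reset: what is moved stays moved. The work goes in short steps, Python scripts to look and compute and a shell command to move; the robot and the scene stay as the last step left them, time stands still between calls to the robot, and variables do not carry over. Pictures are saved under pics/ and viewed, at most 10 in all, crops included, and the job is handed in when it is done.

```bash
mkdir -p pics; cat > h.py <<'E'
import numpy as np, cv2
from rig import arm
def shot(n,f):
    c=arm.read_camera(n); cv2.imwrite('pics/'+f,c['color'][:,:,::-1]); return c
def ray(c,u,v,z,T=None):
    d=np.array([(u-c['cx'])/c['fx'],(v-c['cy'])/c['fy'],1.])
    if T is None: R=np.array(c['rotation']);o=np.array(c['xyz'])
    else: R=T[:3,:3];o=T[:3,3]
    d=R@d; return o+d*(z-o[2])/d[2]
def proj(c,p):
    q=np.array(c['rotation']).T@(np.array(p)-np.array(c['xyz'])); return c['fx']*q[0]/q[2]+c['cx'],c['fy']*q[1]/q[2]+c['cy']
E
python3 - <<'E'
from h import *
import pickle
t=shot('top','top.png');s=shot('side','side.png')
pickle.dump((t,s),open('c.pkl','wb'))
for c in(t,s):print(c['fx'],c['fy'],c['cx'],c['cy'],c['xyz'],c['rotation'])
print(arm.read_state())
E
```

```text
368.30682165368535 368.30682165368535 254.93473819927883 191.3998259439164 [0.31013192 0.02710922 1.13837908] [-167.84059632    0.20931741  -96.98958461]
433.0202657922348 433.0202657922348 253.4683856954843 189.53411380543972 [0.07688233 1.08590187 0.89020775] [-126.14739947    0.41241104 -155.25660242]
{'time': 0.1, 'joints': array([66.26136377, 24.44305781,  4.23168074, 92.04899763, -1.95305535,
       63.64513714, -3.84418485]), 'joint_vel': array([ 0.0302764 , -0.16087152, -0.08661021, -0.19066777,  0.02953841,
        0.00034719,  0.07631011]), 'joint_efforts': array([ 6.13911325e-03, -9.37467027e+01,  3.67623031e+00, -4.55046558e+01,
       -4.86094854e-02,  1.68004649e-02, -1.49701158e-06]), 'tool_pos': array([ 0.17660445, -0.65129724,  0.40407742]), 'tcp_rot': array([-1.79935148e+02,  5.05575188e-03,  1.51715722e+01]), 'contact_force': array([-0.11806852,  0.15267833, -0.29429262]), 'ft_torque': array([-0.04193334,  0.02323445, -0.01190773]), 'grip_force': 0.0, 'opening': 0.09397174523594927}
```

View pics/top.png

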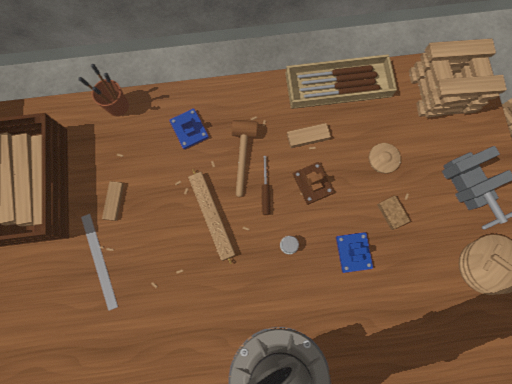

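View pics/side.png

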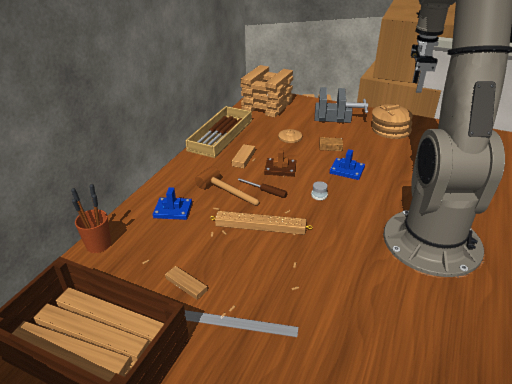

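The top view shows the bar from about (197,174) to (230,259), the brown rest at (314,183), and the blue decoys at (189,128) and (355,252). I'll enlarge the region around the bar and the rest.

```bash
cat >> h.py <<'E'
from scipy.spatial.transform import Rotation as Ro
_p=proj;_r=ray
def fix(c):
    c=dict(c); c['rotation']=Ro.from_euler('xyz',c['rotation'],degrees=True).as_matrix(); return c
E
python3 - <<'E'
from h import *
import pickle
t,s=map(fix,pickle.load(open('c.pkl','rb')))
im=t['color'][110:280,165:365,::-1]
cv2.imwrite('pics/crop.png',cv2.resize(im,None,fx=3.5,fy=3.5,interpolation=cv2.INTER_CUBIC))
for n,u,v,z in [('barA',197,174,.03),('barB',230,259,.03),('rest',314,183,.02),('jar',289,245,.045),('gouge',266,185,.02),('base',280,370,0),('off2',309,134,.02)]: print(n,ray(t,u,v,z))
E
```

```text
barA [0.62472904 0.17426213 0.03      ]
barB [0.35340475 0.10029577 0.03      ]
rest [ 0.55385254 -0.184302    0.02      ]
jar [ 0.37198131 -0.07747159  0.045     ]
gouge [ 0.56584593 -0.03488024  0.02      ]
base [ 0.02630857 -0.00617927  0.        ]
off2 [ 0.71576091 -0.19348308  0.02      ]
```

View pics/crop.png

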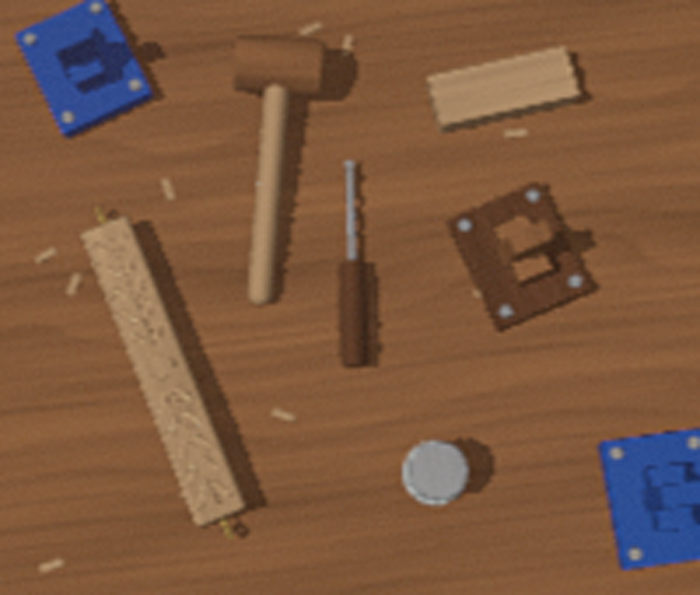

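```bash
python3 - <<'E'
from h import *
import pickle
t,s=map(fix,pickle.load(open('c.pkl','rb')))
f=lambda a,z:np.array([ray(t,165+u/3.5,110+v/3.5,z) for u,v in a])
def rep(n,P):
    print(n,P[:,:2].round(4).tolist(),'c',P.mean(0).round(4),'sides',[np.linalg.norm(P[i]-P[(i+1)%4]).round(4) for i in range(4)])
    for i,j in((0,1),(3,2),(1,2),(0,3)):
        d=P[j]-P[i];print(np.degrees(np.arctan2(d[1],d[0])).round(1),end=' ')
    print()
B=f([(82,235),(128,218),(245,510),(197,525)],.03);rep('bar',B)
R=f([(449,222),(540,184),(597,288),(500,328)],.018);rep('rest',R)
R=f([(449,222),(540,184),(597,288),(500,328)],.009);rep('rest9',R)
c=R.mean(0)
print('top proj in crop',[((u-165)*3.5,(v-110)*3.5) for u,v in [proj(t,[c[0],c[1],.08])]])
print('side',proj(s,[c[0],c[1],.08]))
E
```

```text
bar [[0.6179, 0.2016], [0.6285, 0.1596], [0.3611, 0.0845], [0.3537, 0.1262]] c [0.4903 0.143  0.03  ] sides [np.float64(0.0433), np.float64(0.2777), np.float64(0.0424), np.float64(0.2748)]
-75.9 -79.8 -164.3 -164.1 
rest [[0.5928, -0.1249], [0.6179, -0.2116], [0.5168, -0.2466], [0.4916, -0.1557]] c [ 0.5548 -0.1847  0.018 ] sides [np.float64(0.0902), np.float64(0.107), np.float64(0.0943), np.float64(0.1058)]
-73.9 -74.5 -160.9 -163.1 
rest9 [[0.5951, -0.1261], [0.6204, -0.2135], [0.5184, -0.2488], [0.4931, -0.1571]] c [ 0.5567 -0.1864  0.009 ] sides [np.float64(0.091), np.float64(0.1079), np.float64(0.0951), np.float64(0.1066)]
-73.9 -74.5 -160.9 -163.1 
top proj in crop [(np.float64(534.2464185285266), np.float64(235.39841243011494))]
side (np.float64(281.70143240511425), np.float64(149.23133714423034))
```

```bash
python3 -m inch '[{"x":0.7,"y":0.8},{"x":0.7,"y":0.8},{"x":0.7,"y":0.8},{"x":0.7,"y":0.8},{"x":0.7,"y":0.8},{"x":0.7,"y":0.8},{"x":0.7,"y":0.8},{"x":0.7,"y":0.8},{"x":0.5,"y":0.8},{"y":0.8}]'; python3 -m inch '[{"y":0.8},{"y":0.8},{"y":0.8},{"y":0.8},{"y":0.8},{"y":0.8},{"y":0.8},{"y":0.8},{"y":0.8},{"y":0.5}]'
```

```text
schema error: expected keys x, y, z, rx, ry, rz, gripper
schema error: expected keys x, y, z, rx, ry, rz, gripper
```

```bash
python3 -m inch '[{"x":0.7,"y":0.8,"z":0,"rx":0,"ry":0,"rz":0,"gripper":1},{"x":0.7,"y":0.8,"z":0,"rx":0,"ry":0,"rz":0,"gripper":1},{"x":0.7,"y":0.8,"z":0,"rx":0,"ry":0,"rz":0,"gripper":1},{"x":0.7,"y":0.8,"z":0,"rx":0,"ry":0,"rz":0,"gripper":1},{"x":0.7,"y":0.8,"z":0,"rx":0,"ry":0,"rz":0,"gripper":1},{"x":0.7,"y":0.8,"z":0,"rx":0,"ry":0,"rz":0,"gripper":1},{"x":0.7,"y":0.8,"z":0,"rx":0,"ry":0,"rz":0,"gripper":1},{"x":0.7,"y":0.8,"z":0,"rx":0,"ry":0,"rz":0,"gripper":1},{"x":0.4,"y":0.8,"z":0,"rx":0,"ry":0,"rz":0,"gripper":1},{"x":0,"y":0.8,"z":0,"rx":0,"ry":0,"rz":0,"gripper":1}]'
```

```text
time: 1.35
tool_pos: [0.4777, -0.2496, 0.4042]
tcp_rot: [-180.0, 0.0, 15.3]
contact_force: [-0.2, -0.3, 0.3]
opening: 0.0942
grip_force: 0.0
```

```bash
python3 -m inch '[{"x":0,"y":0.8,"z":0,"rx":0,"ry":0,"rz":0,"gripper":1},{"x":0,"y":0.8,"z":0,"rx":0,"ry":0,"rz":0,"gripper":1},{"x":0,"y":0.8,"z":0,"rx":0,"ry":0,"rz":0,"gripper":1},{"x":0,"y":0.8,"z":0,"rx":0,"ry":0,"rz":0,"gripper":1},{"x":0,"y":0.8,"z":0,"rx":0,"ry":0,"rz":0,"gripper":1},{"x":0,"y":0.8,"z":0,"rx":0,"ry":0,"rz":0,"gripper":1},{"x":0,"y":0.8,"z":0,"rx":0,"ry":0,"rz":0,"gripper":1},{"x":0,"y":0.8,"z":0,"rx":0,"ry":0,"rz":0,"gripper":1},{"x":0,"y":0.8,"z":0,"rx":0,"ry":0,"rz":0,"gripper":1},{"x":0.2,"y":0.6,"z":0,"rx":0,"ry":0,"rz":0,"gripper":1}]'
python3 -m inch '[{"x":0,"y":0,"z":0,"rx":0,"ry":0,"rz":0,"gripper":1},{"x":0,"y":0,"z":0,"rx":0,"ry":0,"rz":0,"gripper":1}]'
python3 - <<'E'
from h import *
st=arm.read_state(); c=shot('wrist','w1.png')
print(st['tool_pos'],st['tcp_rot'],c['hand_eye'],c['fx'],c['cx'],c['cy'])
T=np.eye(4);T[:3,:3]=Ro.from_euler('xyz',st['tcp_rot'],degrees=True).as_matrix();T[:3,3]=st['tool_pos']
np.save('T1.npy',T@np.array(c['hand_eye']))
E
```

```text
time: 2.6
tool_pos: [0.4861, 0.1402, 0.4047]
tcp_rot: [180.0, 0.0, 15.2]
contact_force: [0.9, 0.4, -0.2]
opening: 0.0937
grip_force: 0.0
time: 2.85
tool_pos: [0.4865, 0.138, 0.4044]
tcp_rot: [180.0, 0.0, 15.2]
contact_force: [0.1, -0.8, 0.1]
opening: 0.0939
grip_force: 0.0
[0.48649408 0.13795585 0.4043501 ] [1.79989389e+02 4.42796069e-02 1.51526139e+01] [[-2.61814702e-04 -9.68223660e-01 -2.50085738e-01  7.27912091e-02]
 [ 9.99999963e-01 -2.72352884e-04  7.53267369e-06  9.14258179e-04]
 [-7.54048850e-05 -2.50085727e-01  9.68223695e-01  2.03282356e-02]
 [ 0.00000000e+00  0.00000000e+00  0.00000000e+00  1.00000000e+00]] 330.25561756399355 256.66413273157025 190.0771242544512
```

View pics/w1.png

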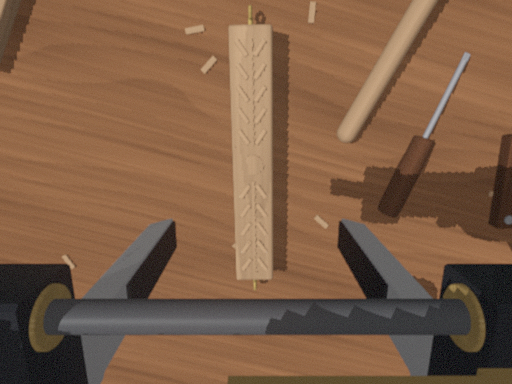

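The wrist view shows the whole bar between the fingers. The top face corners are at about (229,26), (271,26), (272,278) and (236,279).

```bash
python3 - <<'E'
from h import *
c=arm.read_camera('wrist');T=np.load('T1.npy')
P=np.array([ray(c,u,v,.03,T) for u,v in[(229,26),(271,26),(272,278),(236,279)]])
print(P.round(4)); print(P.mean(0))
a=(P[0]+P[1])/2;b=(P[2]+P[3])/2;d=a-b;print(np.linalg.norm(d),np.degrees(np.arctan2(d[1],d[0])),(a+b)/2)
s=arm.read_state();print(s['contact_force'],s['ft_torque'])
E
```

```text
[[0.6219 0.2017 0.03  ]
 [0.6326 0.1619 0.03  ]
 [0.369  0.0862 0.03  ]
 [0.3565 0.1272 0.03  ]]
[0.49499304 0.14426014 0.03      ]
0.2749541843929837 15.837456619030679 [0.49499304 0.14426014 0.03      ]
[ 0.0661484  -0.81952546 -0.32699409] [ 0.01568524 -0.02126806  0.0396696 ]
```

```bash
python3 -m inch '[{"x":0.13,"y":0.11,"z":-0.7,"rx":0,"ry":0,"rz":0.003,"gripper":1},{"x":0,"y":0,"z":-0.8,"rx":0,"ry":0,"rz":0,"gripper":1},{"x":0,"y":0,"z":-0.8,"rx":0,"ry":0,"rz":0,"gripper":1},{"x":0,"y":0,"z":-0.8,"rx":0,"ry":0,"rz":0,"gripper":1},{"x":0,"y":0,"z":-0.6,"rx":0,"ry":0,"rz":0,"gripper":1},{"x":0,"y":0,"z":-0.3,"rx":0,"ry":0,"rz":0,"gripper":1},{"x":0,"y":0,"z":0,"rx":0,"ry":0,"rz":0,"gripper":1},{"x":0,"y":0,"z":0,"rx":0,"ry":0,"rz":0,"gripper":1}]' && python3 -m inch '[{"x":0,"y":0,"z":0,"rx":0,"ry":0,"rz":0,"gripper":-1},{"x":0,"y":0,"z":0,"rx":0,"ry":0,"rz":0,"gripper":-1},{"x":0,"y":0,"z":0,"rx":0,"ry":0,"rz":0,"gripper":-1},{"x":0,"y":0,"z":0,"rx":0,"ry":0,"rz":0,"gripper":-1},{"x":0,"y":0,"z":0,"rx":0,"ry":0,"rz":0,"gripper":-1},{"x":0,"y":0,"z":0,"rx":0,"ry":0,"rz":0,"gripper":-1}]' 40; python3 -c "
from h import *
s=arm.read_state();print(s['contact_force'],s['ft_torque'])"
```

```text
time: 3.95
tool_pos: [0.4936, 0.144, 0.2057]
tcp_rot: [180.0, -0.1, 15.7]
contact_force: [-0.5, 0.1, 0.2]
opening: 0.0938
grip_force: 0.0
time: 4.7
tool_pos: [0.4931, 0.144, 0.2046]
tcp_rot: [-180.0, 0.0, 15.7]
contact_force: [-0.0, 0.9, -0.1]
opening: 0.0439
grip_force: 40.0
[-0.01208884  0.86306526 -0.05055621] [0.03874803 0.03866858 0.08382542]
```

Gripped at 43.9 mm, with the tips about 5 mm up. Next I lift the bar 35 mm and weigh it over several readings.

```bash
python3 -m inch '[{"x":0,"y":0,"z":0.2,"rx":0,"ry":0,"rz":0,"gripper":-1},{"x":0,"y":0,"z":0.3,"rx":0,"ry":0,"rz":0,"gripper":-1},{"x":0,"y":0,"z":0.2,"rx":0,"ry":0,"rz":0,"gripper":-1},{"x":0,"y":0,"z":0,"rx":0,"ry":0,"rz":0,"gripper":-1},{"x":0,"y":0,"z":0,"rx":0,"ry":0,"rz":0,"gripper":-1},{"x":0,"y":0,"z":0,"rx":0,"ry":0,"rz":0,"gripper":-1},{"x":0,"y":0,"z":0,"rx":0,"ry":0,"rz":0,"gripper":-1}]'; cat > feel.py <<'E'
from h import *
F=[];M=[]
for i in range(20):
    s=arm.read_state();F.append(s['contact_force']);M.append(s['ft_torque']);c=arm.read_camera('wrist')
F=np.array(F);M=np.array(M);print(F.mean(0),F.std(0),M.mean(0),M.std(0))
f=F.mean(0);m=M.mean(0);w=-f[2]
# M = r x (0,0,-w): Mx=-ry*w, My=rx*w
rx,ry=m[1]/w,-m[0]/w;a=np.radians(s['tcp_rot'][2])
print('world off',rx,ry,'along',rx*np.cos(a)+ry*np.sin(a),'across',-rx*np.sin(a)+ry*np.cos(a),s['tool_pos'],s['tcp_rot'],s['time'])
cv2.imwrite('pics/'+__import__('sys').argv[1],c['color'][:,:,::-1])
E
python3 feel.py w2.png
```

```text
time: 5.58
tool_pos: [0.493, 0.144, 0.2393]
tcp_rot: [-180.0, 0.0, 15.7]
contact_force: [-0.6, -0.5, -5.3]
opening: 0.044
grip_force: 40.0
[ 0.2039403  -0.16750811 -4.19657218] [0.48381404 0.55425989 0.53149283] [ 0.05706178 -0.19467153  0.0081174 ] [0.0310438  0.0318342  0.03470172]
world off -0.046388224565669225 -0.013597234446542353 along -0.04833704415339122 across -0.0005313430740151049 [0.49313657 0.144053   0.23967216] [-1.79995748e+02 -4.99261090e-03  1.57070267e+01] 6.525
```

View pics/w2.png

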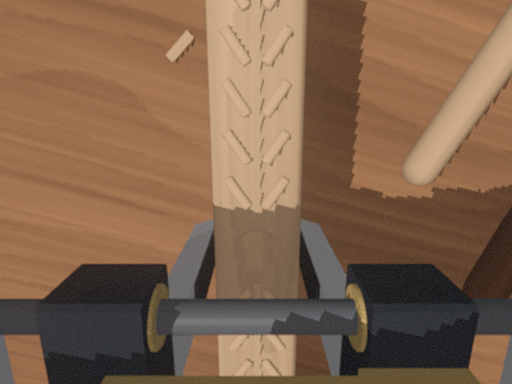

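The bar weighs about 4.2 N, and the balance point is about 48 mm from the grip towards the robot. I'll lower it, regrip there and check.

```bash
python3 -m inch '[{"x":0,"y":0,"z":-0.3,"rx":0,"ry":0,"rz":0,"gripper":-1},{"x":0,"y":0,"z":-0.25,"rx":0,"ry":0,"rz":0,"gripper":-1},{"x":0,"y":0,"z":-0.1,"rx":0,"ry":0,"rz":0,"gripper":-1},{"x":0,"y":0,"z":-0.06,"rx":0,"ry":0,"rz":0,"gripper":-1},{"x":0,"y":0,"z":0,"rx":0,"ry":0,"rz":0,"gripper":-1},{"x":0,"y":0,"z":0,"rx":0,"ry":0,"rz":0,"gripper":0.5},{"x":0,"y":0,"z":0,"rx":0,"ry":0,"rz":0,"gripper":0.5},{"x":0,"y":0,"z":0,"rx":0,"ry":0,"rz":0,"gripper":0.5}]' && python3 -m inch '[{"x":-0.46,"y":-0.13,"z":0,"rx":0,"ry":0,"rz":0,"gripper":0.5},{"x":-0.47,"y":-0.13,"z":0,"rx":0,"ry":0,"rz":0,"gripper":0.5},{"x":0,"y":0,"z":-0.02,"rx":0,"ry":0,"rz":0,"gripper":0.5},{"x":0,"y":0,"z":0,"rx":0,"ry":0,"rz":0,"gripper":-1},{"x":0,"y":0,"z":0,"rx":0,"ry":0,"rz":0,"gripper":-1},{"x":0,"y":0,"z":0,"rx":0,"ry":0,"rz":0,"gripper":-1},{"x":0,"y":0,"z":0,"rx":0,"ry":0,"rz":0,"gripper":-1}]' && python3 -m inch '[{"x":0,"y":0,"z":0.3,"rx":0,"ry":0,"rz":0,"gripper":-1},{"x":0,"y":0,"z":0.6,"rx":0,"ry":0,"rz":0,"gripper":-1},{"x":0,"y":0,"z":0.7,"rx":0,"ry":0,"rz":0,"gripper":-1},{"x":0,"y":0,"z":0.6,"rx":0,"ry":0,"rz":0,"gripper":-1},{"x":0,"y":0,"z":0.2,"rx":0,"ry":0,"rz":0,"gripper":-1},{"x":0,"y":0,"z":0,"rx":0,"ry":0,"rz":0,"gripper":-1},{"x":0,"y":0,"z":0,"rx":0,"ry":0,"rz":0,"gripper":-1},{"x":0,"y":0,"z":0,"rx":0,"ry":0,"rz":0,"gripper":-1}]' && sed -i 's/range(20)/range(40)/' feel.py && python3 feel.py w3.png
```

```text
time: 7.58
tool_pos: [0.4932, 0.1441, 0.2042]
tcp_rot: [-180.0, -0.0, 15.7]
contact_force: [0.3, -0.3, -0.1]
opening: 0.0694
grip_force: 0.0
time: 8.45
tool_pos: [0.4469, 0.1311, 0.2031]
tcp_rot: [-180.0, -0.0, 15.7]
contact_force: [0.7, 0.9, -2.2]
opening: 0.0439
grip_force: 40.0
time: 9.45
tool_pos: [0.4464, 0.131, 0.3222]
tcp_rot: [-180.0, 0.1, 15.7]
contact_force: [0.2, -0.0, -4.1]
opening: 0.0436
grip_force: 40.0
[ 0.00413337 -0.01128174 -4.11429507] [0.56344837 0.53680512 0.59666554] [-0.00076053 -0.01013085 -0.004147  ] [0.02810928 0.02845603 0.0322924 ]
world off -0.002462353349277597 0.0001848509297550774 along -0.002320339463184474 across 0.0008446174628307783 [0.44661841 0.13102213 0.32314787] [-1.79998288e+02  8.31783438e-04  1.57086196e+01] 11.4
```

The grip is about 2 mm off balance, which is fine. Now I'll carry it beside the rest and look at the rest from close by.

```bash
python3 -m inch '[{"x":0.05,"y":-0.3,"z":0,"rx":0,"ry":0,"rz":0,"gripper":-1},{"x":0.08,"y":-0.7,"z":0.1,"rx":0,"ry":0,"rz":0.005,"gripper":-1},{"x":0.08,"y":-0.8,"z":0.2,"rx":0,"ry":0,"rz":0.005,"gripper":-1},{"x":0.08,"y":-0.8,"z":0.2,"rx":0,"ry":0,"rz":0,"gripper":-1},{"x":0.08,"y":-0.8,"z":0.1,"rx":0,"ry":0,"rz":0,"gripper":-1},{"x":0.08,"y":-0.5,"z":0,"rx":0,"ry":0,"rz":0,"gripper":-1},{"x":0,"y":-0.2,"z":0,"rx":0,"ry":0,"rz":0,"gripper":-1},{"x":0,"y":0,"z":0,"rx":0,"ry":0,"rz":0,"gripper":-1},{"x":0,"y":0,"z":0,"rx":0,"ry":0,"rz":0,"gripper":-1},{"x":0,"y":0,"z":0,"rx":0,"ry":0,"rz":0,"gripper":-1}]'
python3 - <<'E'
from h import *
st=arm.read_state(); c=shot('wrist','w4.png')
T=np.eye(4);T[:3,:3]=Ro.from_euler('xyz',st['tcp_rot'],degrees=True).as_matrix();T[:3,3]=st['tool_pos']
np.save('T4.npy',T@np.array(c['hand_eye']));print(st['tool_pos'],st['tcp_rot'])
cv2.imwrite('pics/w4b.png',cv2.resize(c['color'][:,:,::-1],None,fx=1.5,fy=1.5,interpolation=cv2.INTER_CUBIC))
E
```

```text
time: 12.7
tool_pos: [0.4691, -0.0731, 0.3532]
tcp_rot: [-180.0, -0.0, 17.6]
contact_force: [1.0, -0.5, -5.0]
opening: 0.0439
grip_force: 40.0
[ 0.4691165  -0.07312022  0.35318328] [-1.79991238e+02 -5.17100754e-03  1.75909184e+01]
```

View pics/w4b.png

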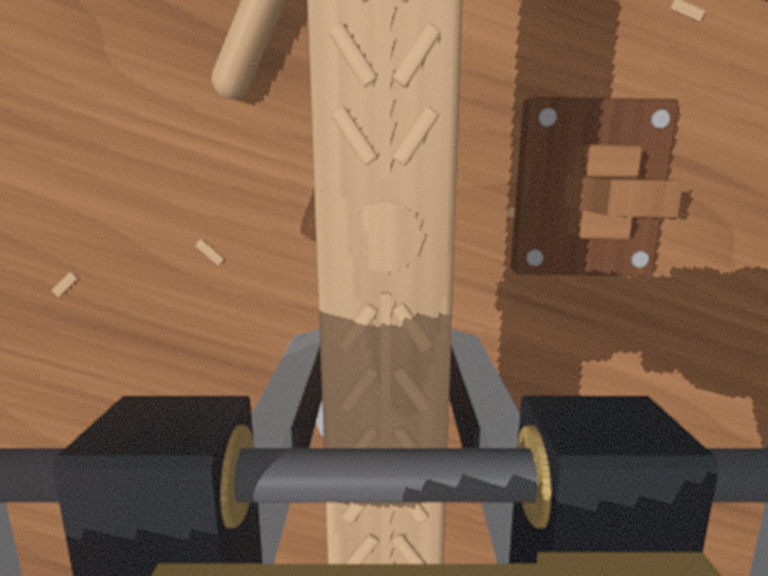

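The close view (1.5x) shows the rest's base with its screws at (547,117), (661,119), (640,260) and (534,258). The narrow top spans about (609..682, 181..217), and its long side is across the bar as required.

```bash
python3 - <<'E'
from h import *
c=arm.read_camera('wrist');T=np.load('T4.npy')
for z,q in((.019,[(547,117),(661,119),(640,260),(534,258)]),(.018,[(526,98),(679,98),(657,275),(519,275)]),(.08,[(609,181),(681,181),(681,217),(609,217)])):
    P=np.array([ray(c,u/1.5,v/1.5,z,T) for u,v in q]);e=P-np.roll(P,-1,0)
    d=(P[0]+P[1]-P[2]-P[3])
    print(P.mean(0).round(4),np.linalg.norm(e,axis=1).round(4),np.degrees(np.arctan2(d[1],d[0])))
s=arm.read_state();print(s['tool_pos'],s['tcp_rot'])
E
```

```text
[ 0.5589 -0.1832  0.019 ] [0.0688 0.0866 0.0686 0.0864] 16.638065055994815
[ 0.5592 -0.1833  0.018 ] [0.0915 0.1088 0.0901 0.1088] 18.876907201068423
[ 0.5588 -0.1832  0.08  ] [0.036  0.0182 0.0367 0.0181] 25.050998319395035
[ 0.46913907 -0.07336598  0.35318251] [-1.79991894e+02 -4.46483182e-03  1.75660003e+01]
```

```bash
python3 -m inch '[{"x":0.2,"y":-0.24,"z":0,"rx":0,"ry":0,"rz":0,"gripper":-1},{"x":0.4,"y":-0.48,"z":0,"rx":0,"ry":0,"rz":0,"gripper":-1},{"x":0.5,"y":-0.6,"z":0,"rx":0,"ry":0,"rz":0,"gripper":-1},{"x":0.44,"y":-0.5,"z":-0.2,"rx":0,"ry":0,"rz":0,"gripper":-1},{"x":0.2,"y":-0.24,"z":-0.4,"rx":0,"ry":0,"rz":0,"gripper":-1},{"x":0.1,"y":-0.13,"z":-0.3,"rx":0,"ry":0,"rz":0,"gripper":-1},{"x":0,"y":0,"z":-0.2,"rx":0,"ry":0,"rz":0,"gripper":-1},{"x":0,"y":0,"z":0,"rx":0,"ry":0,"rz":0,"gripper":-1},{"x":0,"y":0,"z":0,"rx":0,"ry":0,"rz":0,"gripper":-1},{"x":0,"y":0,"z":0,"rx":0,"ry":0,"rz":0,"gripper":-1}]'; sed -i 's/range(40)/range(12)/' feel.py; python3 feel.py w5.png
```

```text
time: 14.05
tool_pos: [0.5612, -0.1832, 0.299]
tcp_rot: [180.0, -0.1, 17.5]
contact_force: [0.4, 0.1, -3.8]
opening: 0.0438
grip_force: 40.0
[-0.04569043  0.06887987 -4.1798563 ] [0.31695594 0.52992747 0.3533219 ] [-0.00445576  0.005183    0.00760776] [0.0316707  0.03302245 0.02737128]
world off 0.0012399935906583903 0.0010660082703991543 along 0.001503267333743829 across 0.0006435410326715797 [ 0.56112166 -0.18344531  0.2981421 ] [-1.79996011e+02  1.20050258e-03  1.75097523e+01] 14.6
```

```bash
python3 -m inch '[{"x":0,"y":0,"z":-0.1,"rx":0,"ry":0,"rz":0,"gripper":-1},{"x":0,"y":0,"z":-0.08,"rx":0,"ry":0,"rz":0,"gripper":-1},{"x":0,"y":0,"z":-0.04,"rx":0,"ry":0,"rz":0,"gripper":-1},{"x":0,"y":0,"z":-0.02,"rx":0,"ry":0,"rz":0,"gripper":-1},{"x":0,"y":0,"z":0,"rx":0,"ry":0,"rz":0,"gripper":-1},{"x":0,"y":0,"z":0,"rx":0,"ry":0,"rz":0,"gripper":-1}]';python3 feel.py w5.png
for i in 1; do python3 -m inch '[{"x":0,"y":0,"z":-0.02,"rx":0,"ry":0,"rz":0,"gripper":-1},{"x":0,"y":0,"z":0,"rx":0,"ry":0,"rz":0,"gripper":-1}]'; python3 feel.py w5.png; done
```

```text
time: 15.4
tool_pos: [0.5612, -0.1834, 0.2863]
tcp_rot: [180.0, -0.0, 17.5]
contact_force: [0.5, 0.4, -4.7]
opening: 0.0437
grip_force: 40.0
[-0.03974431  0.09636879 -4.38094779] [0.42366008 0.45680399 0.6139178 ] [ 0.00725954 -0.02155651 -0.00023255] [0.03510224 0.03479558 0.02610006]
world off -0.004920513476984838 -0.001657069919981398 along -0.0051910908756611605 across -9.954455044863938e-05 [ 0.56113584 -0.18341536  0.28617263] [-1.79996582e+02 -2.26956000e-03  1.75132910e+01] 15.95
time: 16.25
tool_pos: [0.5611, -0.1834, 0.2851]
tcp_rot: [-180.0, 0.0, 17.5]
contact_force: [-0.1, 0.8, -3.7]
opening: 0.0436
grip_force: 40.0
[-0.31238409 -0.05294872 -4.1350002 ] [0.35515729 0.52975968 0.50234173] [-0.00942597  0.0095188   0.00359676] [0.03021172 0.04050335 0.03275225]
world off 0.0023020069740220385 0.0022795562828557413 along 0.0028811287475519693 across 0.0014814553976353138 [ 0.56112781 -0.1834694   0.28517614] [-1.79997376e+02 -3.12559118e-03  1.75073428e+01] 16.8
```

```bash
python3 -m inch '[{"x":0,"y":0,"z":-0.02,"rx":0,"ry":0,"rz":0,"gripper":-1},{"x":0,"y":0,"z":0,"rx":0,"ry":0,"rz":0,"gripper":-1}]'; python3 feel.py w5.png|tail -2|cut -c1-90; python3 feel.py w5.png | head -1 | cut -c1-60;  python3 -m inch '[{"x":0,"y":0,"z":-0.01,"rx":0,"ry":0,"rz":0,"gripper":-1},{"x":0,"y":0,"z":0,"rx":0,"ry":0,"rz":0,"gripper":-1}]'; python3 feel.py w5.png | cut -c1-60
```

```text
time: 17.1
tool_pos: [0.5611, -0.1834, 0.2841]
tcp_rot: [-180.0, 0.0, 17.5]
contact_force: [0.4, 0.5, -3.5]
opening: 0.0438
grip_force: 40.0
[ 0.12679688  0.0333639  -4.22418823] [0.545267   0.37249948 0.39321432] [-0.01246332  0.0
world off 0.00040527785384623916 0.0029504649712092787 along 0.0012740677953617095 across 
[-0.1458252   0.06199765 -4.30996412] [0.70085411 0.53910334
time: 18.55
tool_pos: [0.5611, -0.1834, 0.2836]
tcp_rot: [-180.0, 0.0, 17.5]
contact_force: [-0.6, -0.7, -3.8]
opening: 0.0438
grip_force: 40.0
[ 0.0240303  -0.15510919 -4.16095235] [0.41052924 0.5944148 
world off 6.885932513680374e-05 0.0008806493808329813 along
```

```bash
python3 -m inch '[{"x":0,"y":0,"z":-0.01,"rx":0,"ry":0,"rz":0,"gripper":-1},{"x":0,"y":0,"z":0,"rx":0,"ry":0,"rz":0,"gripper":-1}]'|sed -n 2p; python3 feel.py w5.png | cut -c1-60;  python3 -m inch '[{"x":0,"y":0,"z":-0.01,"rx":0,"ry":0,"rz":0,"gripper":-1},{"x":0,"y":0,"z":0,"rx":0,"ry":0,"rz":0,"gripper":-1}]'|sed -n 2p; python3 feel.py w5.png | cut -c1-60
```

```text
tool_pos: [0.5611, -0.1835, 0.2832]
[-0.2769689  -0.01373945 -3.63204708] [0.5894415  0.57679896
world off 0.003403187860339029 -0.0025107787649422697 along 
tool_pos: [0.5611, -0.1834, 0.2832]
[-3.16058735  1.07143106  5.68338597] [0.34075833 0.42735656
world off -0.14705178715757553 0.04330990594634681 along -0.
```

```bash
python3 -m inch '[{"x":0,"y":0,"z":0.007,"rx":0,"ry":0,"rz":0,"gripper":-1},{"x":0,"y":0,"z":0,"rx":0,"ry":0,"rz":0,"gripper":-1}]'|sed -n 2p; python3 feel.py w5.png | cut -c1-130
```

```text
tool_pos: [0.5612, -0.1835, 0.2832]
[-2.25169514  0.44278494  4.45528665] [0.71649936 0.36411813 1.17348808] [ 0.2014664   0.66004864 -0.00138666] [0.02556825 0.06673
world off -0.1481495329105064 0.04521962757465967 along -0.12768347304597683 across 0.08769281344847737 [ 0.56115517 -0.18343974
```

```bash
python3 -m inch '[{"x":0,"y":0,"z":0.007,"rx":0,"ry":0,"rz":0,"gripper":-1},{"x":0,"y":0,"z":0,"rx":0,"ry":0,"rz":0,"gripper":-1},{"x":0,"y":0,"z":0,"rx":0,"ry":0,"rz":0,"gripper":-1}]'|sed -n 2p; python3 feel.py w5.png; python3 - <<'E'
from h import *
c=arm.read_camera('side')
print(proj(fix(c),[.559,-.183,.1]))
cv2.imwrite('pics/s2.png',cv2.resize(c['color'][90:220,180:380,::-1],None,fx=4,fy=4,interpolation=cv2.INTER_CUBIC))
E
```

```text
tool_pos: [0.5611, -0.1835, 0.2832]
[ 0.21369981  0.02745097 -4.03304141] [0.51364899 0.40951599 0.43640589] [ 0.0034337  -0.01410884 -0.00111489] [0.02585238 0.04486895 0.0271618 ]
world off -0.0034983135026753513 -0.0008513933325631837 along -0.003592374133467354 across 0.0002406575470007236 [ 0.56109925 -0.18344377  0.28332086] [-1.79994136e+02  3.01512356e-03  1.75108876e+01] 22.625
(np.float64(280.9442768441274), np.float64(144.75041019647014))
```

View pics/s2.png

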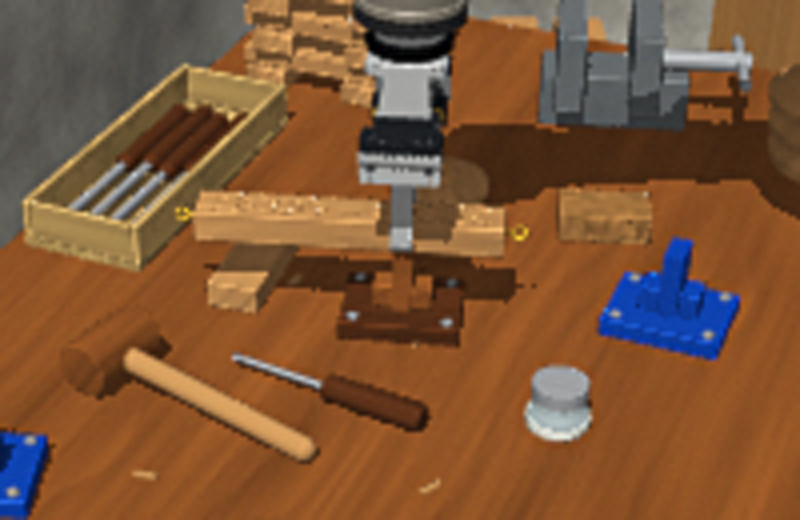

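The bar sits level across the brown rest, just clear of the top or touching it. I'll ease down 0.2 mm and open the fingers gently.

```bash
python3 -m inch '[{"x":0,"y":0,"z":-0.004,"rx":0,"ry":0,"rz":0,"gripper":-1},{"x":0,"y":0,"z":0,"rx":0,"ry":0,"rz":0,"gripper":-1},{"x":0,"y":0,"z":0,"rx":0,"ry":0,"rz":0,"gripper":-1}]' 10; python3 feel.py w5.png
```

```text
time: 23.1
tool_pos: [0.5611, -0.1835, 0.2832]
tcp_rot: [-180.0, -0.0, 17.5]
contact_force: [0.1, 0.3, -3.4]
opening: 0.0437
grip_force: 10.0
[-0.20634503  0.43300295 -2.80018569] [0.48972437 0.51626675 0.48427261] [0.00383438 0.05203324 0.00956626] [0.02586016 0.02449537 0.0351219 ]
world off 0.018582066826155392 -0.00136932898753234 along 0.017309341460600817 across -0.00689601099245982 [ 0.56114352 -0.1834503   0.2831924 ] [-1.79997508e+02 -4.25693663e-03  1.75076907e+01] 23.65
```

Touching, with about 1.3 N on the rest. Releasing now.

```bash
python3 -m inch '[{"x":0,"y":0,"z":0,"rx":0,"ry":0,"rz":0,"gripper":0.0},{"x":0,"y":0,"z":0,"rx":0,"ry":0,"rz":0,"gripper":0.1},{"x":0,"y":0,"z":0,"rx":0,"ry":0,"rz":0,"gripper":0.3},{"x":0,"y":0,"z":0,"rx":0,"ry":0,"rz":0,"gripper":0.5},{"x":0,"y":0,"z":0,"rx":0,"ry":0,"rz":0,"gripper":0.5},{"x":0,"y":0,"z":0,"rx":0,"ry":0,"rz":0,"gripper":0.5},{"x":0,"y":0,"z":0,"rx":0,"ry":0,"rz":0,"gripper":0.5}]'; python3 - <<'E'
from h import *
c=arm.read_camera('side')
cv2.imwrite('pics/s3.png',cv2.resize(c['color'][120:180,210:330,::-1],None,fx=6,fy=6,interpolation=cv2.INTER_CUBIC))
E
```

```text
time: 24.58
tool_pos: [0.5611, -0.1835, 0.2832]
tcp_rot: [-180.0, 0.0, 17.5]
contact_force: [0.0, 0.4, 0.5]
opening: 0.0706
grip_force: 0.0
```

View pics/s3.png

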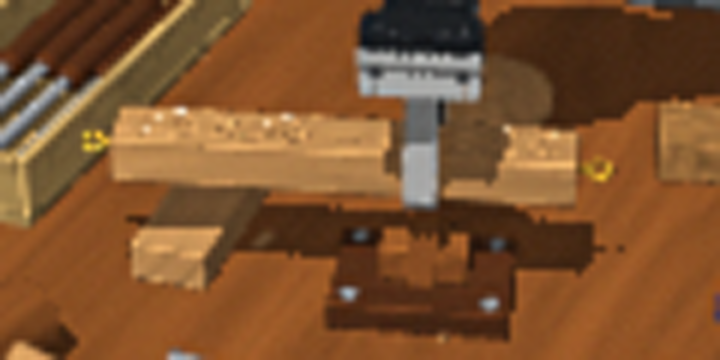

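The bar is unchanged after release: its ends are at (110,110) and (577,130), the same slope as before, so it is balancing. Retreating straight up.

```bash
python3 -m inch '[{"x":0,"y":0,"z":0.2,"rx":0,"ry":0,"rz":0,"gripper":0.5},{"x":0,"y":0,"z":0.4,"rx":0,"ry":0,"rz":0,"gripper":0.5},{"x":0,"y":0,"z":0.8,"rx":0,"ry":0,"rz":0,"gripper":0.5},{"x":0,"y":0,"z":0.8,"rx":0,"ry":0,"rz":0,"gripper":0.5},{"x":0,"y":0,"z":0.6,"rx":0,"ry":0,"rz":0,"gripper":0.5},{"x":0,"y":0,"z":0.2,"rx":0,"ry":0,"rz":0,"gripper":0.5},{"x":0,"y":0,"z":0,"rx":0,"ry":0,"rz":0,"gripper":0.5},{"x":0,"y":0,"z":0,"rx":0,"ry":0,"rz":0,"gripper":0.5}]'; python3 - <<'E'
from h import *
c=arm.read_camera('side')
cv2.imwrite('pics/s4.png',cv2.resize(c['color'][100:220,180:340,::-1],None,fx=5,fy=5,interpolation=cv2.INTER_CUBIC))
E
```

```text
time: 25.62
tool_pos: [0.5609, -0.1834, 0.432]
tcp_rot: [-179.9, 0.1, 17.5]
contact_force: [-0.2, 0.1, 0.5]
opening: 0.0703
grip_force: 0.0Traceback (most recent call last):
  File "<stdin>", line 2, in <module>
ValueError: 200 camera calls are used up
```

```bash
python3 -c "
from rig import arm
print(arm.finish_job())"
```

```text
the job is handed in; nothing more can be done
None
```

I felt the balance point about 50 mm from mid-length, towards the robot, laid the bar carved side up across the brown rest and let go; it still lay level about half a second later with the fingers open, but my camera calls ran out before I could check it after the gripper withdrew, and I handed the job in at about 26 s.

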